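# Clamp the smallest tin in the ratchet vice

### The arm

A 6-joint arm with a two-finger parallel gripper is mounted at the origin on a cart in front of the work surface, level with it; the furniture and walls round the work are solid. World frame = base frame: x ahead of the robot, y to its left, z up, the work surface at z = 0. Lengths are in m, angles in rad, forces in N, time in s.
With the tool pointing down it reaches from about 0.275 to 0.825 m from the base axis. Payload 4.9 kg.
Tool frame: the origin (TCP) lies at the centre of the arm's flange, where the gripper is bolted on; the fingertips stand 173 mm ahead of it and the grasp point (between the pads) lies 155 mm ahead of it; z points along the fingers, x is the direction in which the jaws open and shut, and the axes are right-handed (so a half turn about z gives the same grasp; the last joint's range is limited). The gripper opens to 85 mm and grips with 20 to 120 N. Pads are 22 mm wide; open, the fingers measure 114 mm over their backs; the gripper's body (76 mm by 85 mm) begins 54 mm behind the grasp point. The pads swing forward as they close: fully open they stand 13 mm farther back than shut.
Start: joints at [-1.26, 0.326, -0.193, 1.052, 0, 1.437], TCP at [0.237, -0.496, 0.405] pointing down, gripper open.
Joint ranges: [-2.65, 2.65], [-0.97, 1.79], [-1.3, 1.35], [-1.93, 2.1], [-1.47, 1.37], [-3.14, 3.14]. Speed limits (rad/s): [2.57, 2.57, 3.14, 3.14, 3.14, 3.14].

### API

Orientations are given as [roll, pitch, yaw] about the fixed x, y, z axes, in that order (R = Rz(yaw) Ry(pitch) Rx(roll)).
In Python, from rig import state, get_image, calibration, close_job, spot_in, outline_of gives the robot as it stands.
- The arm moves only by the tool drive_tool, never from a script. Its argument "motion" is a list that holds one entry, the list of rows, each a list of 7 numbers: the shift along the tool's x, y, z in cm, then the turn, a rotation vector about the tool's x, y, z in degrees, then the opening, from 0 (shut) to 1 (fully open). In form: [[[x, y, z, wx, wy, wz, hand], ...]]. A call has 1 to 20 rows; each row is the pose to reach, as a shift and turn from the pose commanded when the call began, along the tool's axes at that moment; what a row does not reach only later rows make up. A row lasts 1/12 s, in which the tool goes at most 41.7 mm and 7.16 degrees, less where a joint would pass 70% of its speed; a pose out of reach is approached as far as the arm can. A call with a gripper value outside its range is refused whole. The fingers move at their own pace and stop on an object; "force" is the grip in N (left out, the last holds). Time passes only in rows, so rows that repeat a pose let the fingers close. It gives the time, the measured TCP pose, the force and the opening at its end, in the units of the state.
- state(): the state, without advancing time (a new reading comes with each control period).
- get_image(name): name is "side" or "top"; returns the picture (384x512x3 uint8, blue, green, red); there is no depth.
- calibration(name): a dict with "fx", "fy", "cx", "cy" (pixels), "world_from_camera" (4x4, takes a point from camera to world coordinates). Camera axes: x right, y up, looking along -z (the intrinsics and any distortion apply to the point x, -y, -z); pixel columns grow to the right and rows downward; lengths in m; the calibration is good to about 2 mm. A picture is of the moment at which its call begins. calibration takes no time and is no camera call.
- close_job(): hands the job in, once; it reports no verdict.
Trained networks look in the newest picture that a camera, given by its name, has taken for a name from the list of things; names that differ only in an ending like _2 or _b are one class to them, and where a whole thing is asked for, a point or a joint stands for the part that bears it (a point fixed in the world has none). Each returns a list of dicts, best first, with "conf" (0 to 1); they miss things now and then, are a little off and sometimes report something else, mostly with a low value. They report only what shows in the picture. A call takes as long as a camera call. They do not tell look-alikes from the thing itself.
- spot_in(camera, thing): "box" ([centre column, centre row, width, height] in pixels, round what is visible of it).
- outline_of(camera, thing): "mask" (384x512 bool, what is visible of it) and "box" ([centre column, centre row, width, height] in pixels, round what is visible of it).
The state is a dict: "clock": time; "q": joint angles; "joint_vel": joint speeds; "joint_torque": joint torques, N m; "tool_pos": TCP position; "tool_rot": TCP orientation; "force": force on the tool from outside, world axes, zero at the start; "moment": the same for the moment, N m; "finger_gap": finger opening in m.
Only numpy, scipy, OpenCV 4.12 (cv2) and the standard library are available. Lean on these libraries where they do the work, as an engineer would, in place of code of your own. Each camera call takes 0.05 s, during which the arm holds its last target. There are 200 camera calls.

### The job

Stand the smallest of the round tins on the bench upright in the V of the ratchet vice's fixed jaw, then swing the lever fully back and forth, notch by notch, until the sliding jaw grips the tin firmly enough for its rim to be filed; feel for it in the lever and stop before the thin wall is dented. Leave the lever swung back at its rest stop, and the other tins where they are.

Things in the scene. Friction and masses are not known exactly. Their poses are not given: they have to be found in the camera images.
- tin_back: the smallest of all the round sheet-metal tins on the bench: 60 mm across (every other one is 68 mm or more), 36 mm high, grey with a pale inside, open at the top, about 86 g, standing singly beyond the heap of bigger tins. Origin: centre of its underside; z up. Pick it from above across its body. It may change places with the other two single tins
- tin_grey: bystander: round grey tin with a pale inside, 68 mm across, 43 mm high; origin: centre of its underside
- tin_brown: bystander: round tin holding brown stone chips, 74 mm across, 48 mm high; origin: centre of its underside
- vice: ratchet vice fixed to the bench: steel base plate 10 mm thick, 110 mm wide (74 mm under the wheel), from y = -0.235 to +0.062 of the vice. Origin: on the bench below the tin's seat. Axes: the sliding jaw closes along +y, towards the fixed V jaw; z up; the lever is on the -x, -y side. The tin's wall dents when it is pressed with more than 18 N; it is held firmly enough from 8 N on
- seat (a point): on the base plate's top, 10 mm above the bench: a tin seated in the V has its underside's centre here, within 2 mm; axes as the vice. The sliding jaw's sprung pad stands 10 to 31 mm from a seated tin at the start (how far is not measured), so set the tin down at about y = -0.003 with the fingers on its +x and -x sides; the pad then pushes it home into the V
- v_jaw: the fixed V jaw of the vice, 66 mm wide, 30 mm high above the plate, its sides from y = 0.019 on; origin and axes as the seat. The sliding jaw opposite is 64 mm wide and as high. Its pad's springs press 5 N at first touch of the seated tin and about 8 N more for each further notch, plus 2 N at the end of a stroke that is lost again when the lever goes back
- wheel_axis (a point): on the vertical axis of the 12-tooth ratchet wheel and of the lever (x = -0.020, y = -0.155 of the vice), 52 mm above the bench. The wheel drives the sliding jaw 8.4 mm a notch and a pawl keeps every notch gained. One full lever stroke (0 to 0.78 rad and back to 0) gains one notch, or less on the first stroke
- lever (a joint): lever angle, rad: 0 at its rest stop, 0.78 at its far stop; grows counter-clockwise from above, the driving stroke. Swung back it clicks over the teeth; it stays where it is left. At 0 the lever points 159 degrees counter-clockwise from the vice's +x (to -x and a little +y), at 0.78 to 204 degrees. Going round with the lever under load its far stop is not needed: 0.72 is enough
- lever_grip (a point): top centre, 96 mm above the bench, of the upright round wooden grip on the lever's end, 70 mm from the axis: 16 mm thick, free from 52 mm height up. Force felt there along the swing: up to about 1 N while the jaw runs free, and 1 N more for each 4.4 N at the jaw (3 to 4 N near the end of a driving stroke means 10 to 15 N at the jaw)
Not all that is in view belongs to the job. What is shaped like the tin_back but turquoise is not meant.

How it is judged:
On the way, in this order (a step that is already met when the one before it is completed fails the run):
1. the smallest tin stands upright on the vice's base plate between the jaws, let go (angle between tin_back's own z axis and vertical below 0.1 rad and z of tin_back in the frame of vice between 0.005 and 0.016 m and x of tin_back in the frame of vice between -0.015 and 0.015 m and y of tin_back in the frame of vice between -0.03 and 0.006 m and contact force between tin_back and the fingers below 0.3 N), for 0.2 s.
2. the lever is swung forward (past 0.5 rad) (value of joint lever above 0.5 rad).
3. the lever is swung back (under 0.15 rad) (value of joint lever below 0.15 rad).
4. the lever is swung forward a second time (past 0.5 rad) (value of joint lever above 0.5 rad).
At the end, for the whole second after the job is handed in: the smallest tin stands upright (within 0.1 rad) on the vice's base plate, seated in the V within 8 mm, pressed against the V jaw with more than 8 N (and never more than 18 N), at rest, and the lever is back within 0.15 rad of its rest stop (angle between tin_back's own z axis and vertical below 0.1 rad and z of tin_back in the frame of vice between 0.005 and 0.016 m and x of tin_back in the frame of vice between -0.008 and 0.008 m and y of tin_back in the frame of vice between -0.008 and 0.008 m and contact force between tin_back and v_jaw above 8 N and value of joint lever below 0.15 rad and linear speed of tin_back below 0.01 m/s); the robot touches nothing.
It fails at once if the tin is pressed against the V jaw with more than 18 N and dents (contact force between tin_back and v_jaw above 18 N).
It fails at once if one of the two larger tins is moved by more than 20 mm (distance of any of tin_grey, tin_brown from where it was at the start of the episode above 0.02 m).
It also fails if it takes over 67 s, if anything falls off the work surface, if the arm or the gripper's body presses on something with over 40 N, if the wrist force passes 120 N, or if a joint passes its speed limit or range.

## Working session

There is one attempt and no reset: what is moved stays moved. The work goes in short steps, Python scripts to look and compute and a tool call to move; the robot and the scene stay as the last step left them, time stands still between calls to the robot, and variables do not carry over. Pictures are saved under pics/ and viewed, about 8 in all and at most 12, crops included, and the job is handed in when it is done.

Besides the shell and the picture viewer there is one more tool, called after ">>>" in YAML: its name, and indented under it one key for each argument. drive_tool: Moves the arm, as the interface text tells. Its arguments: {"type":"object","properties":{"motion":{"type":"array"},"force":{"type":"number"}},"required":["motion"]}

```bash
mkdir -p pics; ls; python3 - <<'E'
from rig import *
import cv2,numpy as np
for n in("side","top"):
    im=get_image(n); cv2.imwrite(f"pics/{n}0.png",im)
    c=calibration(n); print(n,{k:(np.round(v,4).tolist()) for k,v in c.items()})
    for t in("tin_back","tin_grey","tin_brown","vice","v_jaw","lever","lever_grip","wheel_axis","seat"):
        try: print(t,[(np.round(d["box"],1).tolist(),round(d["conf"],2)) for d in spot_in(n,t)])
        except Exception as e: print(t,e)
print(state())
E
```

```text
pics
side {'fx': 371.845, 'fy': 371.845, 'cx': 253.4764, 'cy': 187.5071, 'world_from_camera': [[-0.994, 0.0646, -0.0883, 0.3958], [-0.1093, -0.6226, 0.7749, 0.8881], [-0.0049, 0.7798, 0.6259, 0.6921], [0.0, 0.0, 0.0, 1.0]]}
tin_back [([215.7, 198.4, 24.2, 26.0], 0.71), ([267.2, 317.6, 32.2, 34.9], 0.64), ([320.5, 229.1, 23.8, 30.8], 0.58)]
tin_grey [([227.0, 171.6, 22.6, 22.8], 0.6)]
tin_brown [([249.9, 146.4, 18.5, 17.2], 0.74)]
vice [([225.0, 256.8, 128.7, 41.8], 0.75)]
v_jaw [([173.4, 246.8, 23.5, 28.7], 0.73)]
lever [([250.8, 262.7, 15.4, 27.0], 0.58)]
lever_grip [([251.2, 262.3, 15.4, 25.2], 0.65)]
wheel_axis [([226.4, 255.8, 123.9, 45.6], 0.78), ([173.7, 249.5, 21.7, 23.0], 0.4), ([215.9, 196.4, 18.5, 25.9], 0.38)]
seat [([224.3, 257.2, 127.1, 44.0], 0.82)]
top {'fx': 496.4243, 'fy': 496.4243, 'cx': 249.8465, 'cy': 195.3301, 'world_from_camera': [[0.0042, 0.999, -0.0441, 0.4015], [-0.9998, 0.0049, 0.0167, 0.151], [0.0169, 0.044, 0.9989, 1.4189], [0.0, 0.0, 0.0, 1.0]]}
tin_back [([129.0, 212.5, 21.8, 17.4], 0.91), ([223.3, 251.3, 23.4, 20.3], 0.89), ([257.0, 153.3, 21.0, 25.7], 
[... 352 characters left out ...]
.1, 104.5], 0.63)]
{'clock': 1.0, 'q': array([-1.26017359e+00,  3.26179688e-01, -1.92629785e-01,  1.05202807e+00,
        2.46971134e-05,  1.43658292e+00]), 'joint_vel': array([ 6.83614353e-04,  4.32661437e-04,  6.22470860e-05,  1.44857919e-04,
       -1.50165086e-03,  3.06311291e-05]), 'joint_torque': array([-1.59883180e-04, -4.43332708e+01,  2.62762231e+01,  1.13225738e-03,
       -7.39268444e-05, -7.81481759e-06]), 'tool_pos': array([ 0.23667636, -0.4964692 ,  0.40468058]), 'tool_rot': array([-3.14156266e+00,  3.75398316e-05, -1.12596018e+00]), 'force': array([ 0.86998039, -0.14034049, -0.22725128]), 'moment': array([0.01450685, 0.00379287, 0.01917827]), 'finger_gap': 0.08543271569234097}
```

```bash
python3 - <<'E'
import cv2
im=cv2.imread("pics/top0.png"); cv2.imwrite("pics/topc.png",cv2.resize(im[90:290,90:390],None,fx=2.6,fy=2.6,interpolation=cv2.INTER_CUBIC))
im=cv2.imread("pics/side0.png"); cv2.imwrite("pics/sidec.png",cv2.resize(im[110:350,110:370],None,fx=2.5,fy=2.5,interpolation=cv2.INTER_CUBIC))
E
```

```text
(no output)
```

View pics/topc.png

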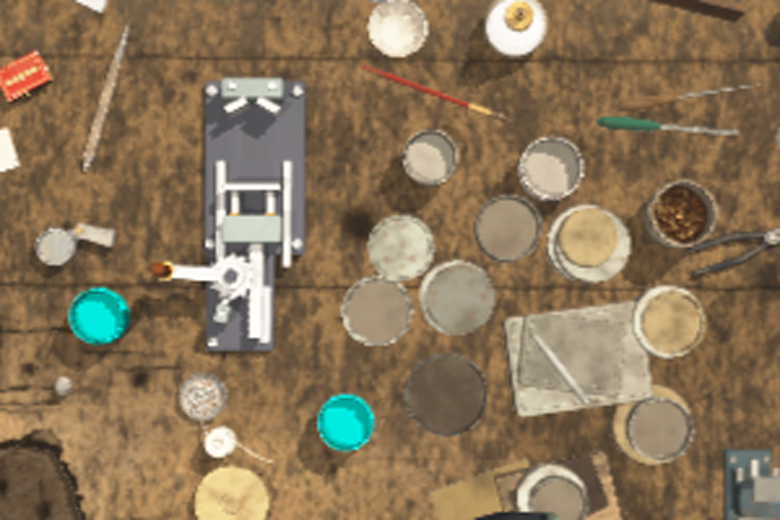

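View pics/sidec.png

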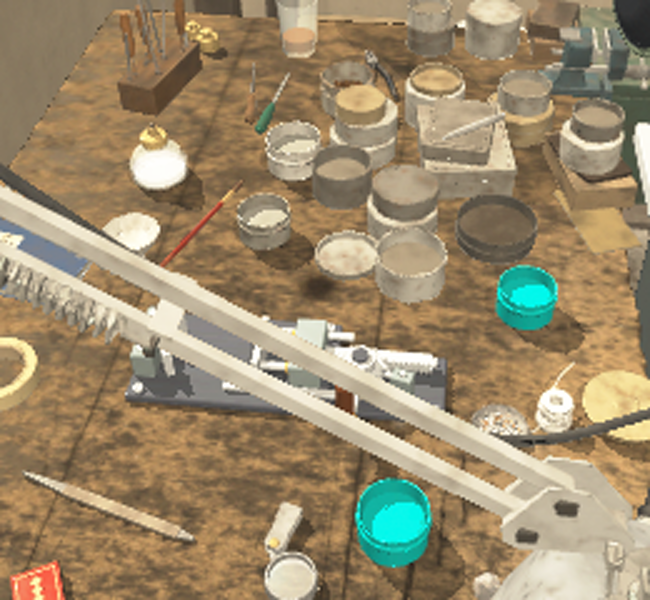

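The tin wanted, `tin_back`, is the small grey open one at top px (255,150). These could be mistaken for it:
- the grey tin at (302,155), which is bigger
- the brown-chip tin at (352,172)
- turquoise look-alikes at (128,212) and (223,252)
- shallow or stacked pots around (244,185)

The vice's V jaw points up in the top image, which is world +x. The lever is to the left at (152,194). Next I'll measure positions.

```bash
cat > h.py <<'E'
import numpy as np,cv2
from rig import *
def proj(n,P):
    c=calibration(n);T=np.linalg.inv(np.array(c["world_from_camera"]));P=np.atleast_2d(P)
    q=P@T[:3,:3].T+T[:3,3]
    return np.c_[c["cx"]+c["fx"]*q[:,0]/-q[:,2], c["cy"]+c["fy"]*q[:,1]/q[:,2]]
def unproj(n,uv,z):
    c=calibration(n);W=np.array(c["world_from_camera"]);uv=np.atleast_2d(uv)
    d=np.c_[(uv[:,0]-c["cx"])/c["fx"],-(uv[:,1]-c["cy"])/c["fy"],-np.ones(len(uv))]@W[:3,:3].T
    return W[:3,3]+d*((z-W[2,3])/d[:,2])[:,None]
a=np.linspace(0,2*np.pi,40,endpoint=False)
def cyl(x,y,r,h,z0=0):
    c=np.c_[x+r*np.cos(a),y+r*np.sin(a)]
    return np.r_[np.c_[c,0*a+z0],np.c_[c,0*a+z0+h]]
S=8
def raster(pts,hull=True):
    m=np.zeros((384*2,512*2),np.uint8);p=pts.astype(np.float32)
    if hull:p=cv2.convexHull(p)[:,0]
    cv2.fillPoly(m,[np.round(((p+.5)*2-.5)*256).astype(np.int32)],255,shift=8)
    return cv2.resize(m,(512,384),interpolation=cv2.INTER_AREA)/255.
E
python3 - <<'E'
from h import *
from scipy.optimize import minimize
for n,near in(("top",(256,151)),("side",(216,198))):
    im=get_image(n)
    o=[d for d in outline_of(n,"tin_back") if np.hypot(d["box"][0]-near[0],d["box"][1]-near[1])<12]
    if not o: print(n,"none");continue
    m=o[0]["mask"].astype(float); print(n,o[0]["conf"],o[0]["box"],m.sum())
    x0=unproj(n,near,.02)[0][:2]
    def f(p,r=.03,h=.036):
        q=raster(proj(n,cyl(p[0],p[1],r,h)));return -np.minimum(q,m).sum()/np.maximum(q,m).sum()
    for r,h in((.03,.036),(.034,.043)):
        s=minimize(f,x0,args=(r,h),method="Nelder-Mead",options=dict(initial_simplex=[x0,x0+[.01,0],x0+[0,.01]]));print(r,s.x,s.fun)
im=get_image("top").astype(int)
b,g,r=im[...,0],im[...,1],im[...,2]
print(im[150,180:200:5],im[190:225:6,174])
v=np.zeros((384,512));v[110:235,160:215]=((b-r>5))[110:235,160:215]
k=cv2.morphologyEx(v.astype(np.uint8),cv2.MORPH_CLOSE,np.ones((15,15)))
k=cv2.morphologyEx(k,cv2.MORPH_OPEN,np.ones((9,9))).astype(float)
print(k.sum())
poly=np.array([[-.055,.062],[.055,.062],[.055,-.12],[.019,-.12],[.019,-.235],[-.055,-.235]])
def vw(p,P):
    c,s=np.cos(p[2]),np.sin(p[2]);return np.c_[P@[[c,s],[-s,c]]+p[:2],np.full(len(P),.01)]
def f(p):
    P=poly.copy();P[2:4,1]=p[3]
    q=raster(proj("top",vw(p,P)),False);return -np.minimum(q,k).sum()/np.maximum(q,k).sum()
x0=np.r_[unproj("top",(188,142),.01)[0][:2],-1.57,-.13]
s=minimize(f,x0,method="Nelder-Mead",options=dict(initial_simplex=[x0]+[x0+d for d in np.diag([.01,.01,.1,.01])]));print(x0,s.x,s.fun)
q=im.astype(np.uint8)[90:260,140:290].copy();q=cv2.resize(q,None,fx=4.5,fy=4.5,interpolation=cv2.INTER_CUBIC)
def dr(P,col): cv2.polylines(q,[np.round((proj("top",P)+.5-[140,90])*4.5).astype(int)],True,col,1)
P=poly.copy();P[2:4,1]=s.x[3];dr(vw(s.x,P),(0,255,0))
g=vw(s.x,np.array([[-.02,-.155]]));g[:,2]=.052;dr(g+.001*np.eye(3)[:1],(0,0,255))
an=np.radians(159);g=vw(s.x,np.array([[-.02+.07*np.cos(an),-.155+.07*np.sin(an)]]))[0];print("grip",g)
dr(cyl(g[0],g[1],.008,0,.096)[:40],(0,0,255))
dr(cyl(s.x[0],s.x[1],.03,0,.046)[:40],(255,0,0))
cv2.imwrite("pics/fit.png",q)
E
```

```text
top 0.67 [256.5, 151.1, 20.2, 25.5] 351.0
0.03 [0.59013259 0.11444347] -0.8840087309504292
0.034 [0.59393888 0.11317994] -0.682129955644977
side 0.75 [216.2, 198.3, 20.0, 24.5] 388.0
0.03 [0.58916564 0.110012  ] -0.8465121057498032
0.034 [0.59359867 0.10705052] -0.6460628301652704
[[123 120 123]
 [120 118 120]
 [123 121 124]
 [126 122 126]] [[237 244 247]
 [245 249 251]
 [131 136 139]
 [198 211 207]
 [ 88  88  88]
 [119 113 116]]
0.0
[ 0.61486084  0.3042647  -1.57       -0.13      ] [ 0.61486084  0.3042647  -1.57       -0.13      ] -0.0
grip [0.48487867 0.38951185 0.01      ]
```

View pics/fit.png

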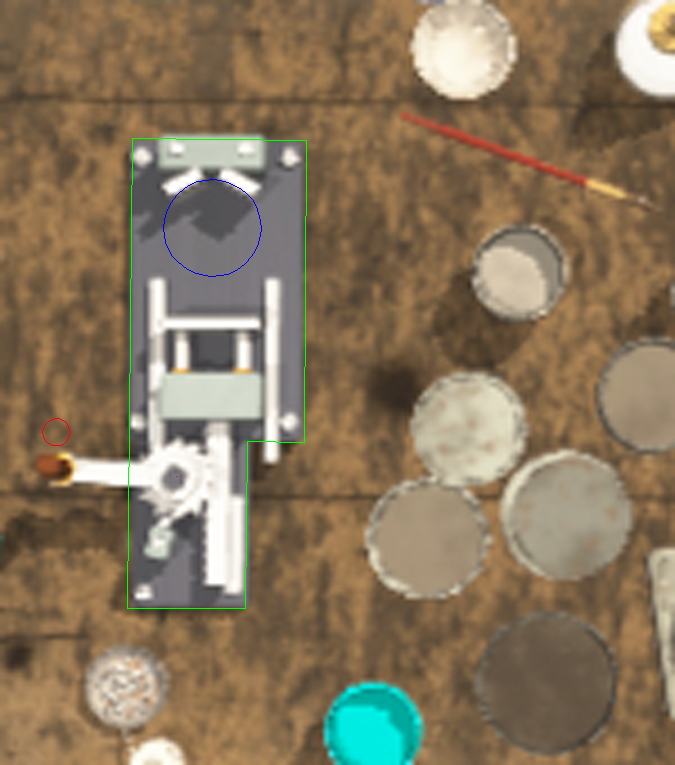

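View pics/side0.png

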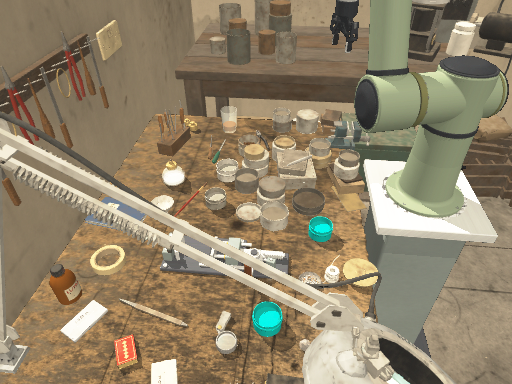

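The initial vice guess already matches the plate outline. The lever seems to start somewhat off its rest stop. I still need to find the lamp seen in the side view and get precise numbers.

```bash
python3 - <<'E'
from h import *
from scipy.optimize import minimize
im=get_image("top")
C=lambda u,v:np.array([[u/4.5+140-.5,v/4.5+90-.5]])
print("tin",unproj("top",C(520,272),.036))
x0=np.array([.6149,.3043,-1.57])
g=unproj("top",C(46,465),.096)[0];w=unproj("top",C(175,478),.052)[0];print("grip",g,"wheel px",w)
# refine plate with gradients
gm=cv2.GaussianBlur(im,(0,0),.7).astype(float);gr=np.sqrt(sum(cv2.Sobel(gm[...,i],cv2.CV_64F,1,0)**2+cv2.Sobel(gm[...,i],cv2.CV_64F,0,1)**2 for i in range(3)))
gr=np.minimum(gr,150)
V=np.array([[-.055,.062],[.055,.062],[.055,-.11],[.019,-.235],[-.055,-.235]])
def vw(p,P,z=.01):
    c,s=np.cos(p[2]),np.sin(p[2]);return np.c_[P@[[c,s],[-s,c]]+p[:2],np.full(len(P),z)]
t=np.linspace(.05,.95,60)[:,None]
E=np.r_[V[0]+t*(V[1]-V[0]),V[1]+t*(V[2]-V[1]),V[3]+t*(V[4]-V[3]),V[4]+t*(V[0]-V[4])]
def f(p):
    q=proj("top",vw(p,E)).astype(np.float32);return -cv2.remap(gr.astype(np.float32),q[:,0].copy(),q[:,1].copy(),cv2.INTER_LINEAR).mean()
s=minimize(f,x0,method="Nelder-Mead",options=dict(initial_simplex=[x0,x0+[.003,0,0],x0+[0,.003,0],x0+[0,0,.02]]));p=s.x;print(p,f(x0),s.fun)
ax=vw(p,np.array([[-.02,-.155]]),.052)[0];print("axis",ax)
d=g-ax;print("r",np.hypot(d[0],d[1]),"lever ang",np.arctan2(d[1],d[0])-p[2]-np.radians(159))
q=im.copy()
def dr(P,col): cv2.polylines(q,[np.round(proj("top",P)*16).astype(int)],True,col,1,shift=4)
dr(vw(p,V),(0,255,0));dr(cyl(*ax[:2],.002,0,.052)[:40],(0,0,255));dr(cyl(*ax[:2],.07,0,.096)[:40],(0,255,255))
tn=unproj("top",C(520,272),.036)[0];dr(cyl(*tn[:2],.03,0,.036)[:40],(0,0,255))
cv2.imwrite("pics/full.png",cv2.resize(q,(800,600),interpolation=cv2.INTER_CUBIC))
E
```

```text
tin [[0.58981278 0.11379816 0.036     ]]
grip [0.46519673 0.39518429 0.096     ] wheel px [0.45975803 0.32463521 0.052     ]
[ 0.61506258  0.30719253 -1.54071572] -141.44629 -145.92791748046875
axis [0.45953118 0.32252169 0.052     ]
r 0.07288313754067945 lever ang 0.25862535104114626
```

View pics/full.png

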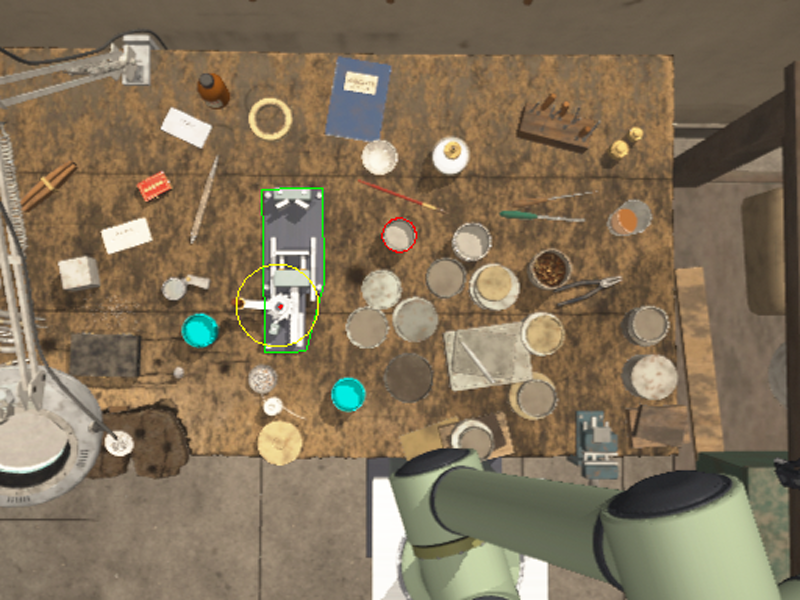

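The lamp stands at y > 0.7, clear of the work. Seat ≈ (0.615, 0.3045), vice yaw ≈ −1.566, lever axis ≈ (0.460, 0.3245), lever starting at about 0.28 rad. The tin is at (0.590, 0.1138), and the red circle sits exactly on it. I'll move above it now.

>>> drive_tool:
  motion:
    - [[-39.9,-58.1,8.5,0,0,-154.5,1],[-39.9,-58.1,8.5,0,0,-154.5,1],[-39.9,-58.1,8.5,0,0,-154.5,1],[-39.9,-58.1,8.5,0,0,-154.5,1],[-39.9,-58.1,8.5,0,0,-154.5,1],[-39.9,-58.1,8.5,0,0,-154.5,1],[-39.9,-58.1,8.5,0,0,-154.5,1],[-39.9,-58.1,8.5,0,0,-154.5,1],[-39.9,-58.1,8.5,0,0,-154.5,1],[-39.9,-58.1,8.5,0,0,-154.5,1],[-39.9,-58.1,8.5,0,0,-154.5,1],[-39.9,-58.1,8.5,0,0,-154.5,1],[-39.9,-58.1,8.5,0,0,-154.5,1],[-39.9,-58.1,8.5,0,0,-154.5,1],[-39.9,-58.1,8.5,0,0,-154.5,1],[-39.9,-58.1,8.5,0,0,-154.5,1],[-39.9,-58.1,8.5,0,0,-154.5,1],[-39.9,-58.1,8.5,0,0,-154.5,1],[-39.9,-58.1,8.5,0,0,-154.5,1],[-39.9,-58.1,8.5,0,0,-154.5,1]]

```text
clock: 2.97
tool_pos: [0.5897, 0.1149, 0.3191]
tool_rot: [-3.141, 0.0, 1.382]
force: [-0.4, -0.2, 0.2]
finger_gap: 0.0855
```

>>> drive_tool:
  motion:
    - [[0,0,2,0,0,-6,1],[0,0,4,0,0,-11.3,1],[0,0,7,0,0,-11.3,1],[0,0,10,0,0,-11.3,1],[0,0,12,0,0,-11.3,1],[0,0,13.5,0,0,-11.3,1],[0,0,14.4,0,0,-11.3,1],[0,0,14.4,0,0,-11.3,1],[0,0,14.4,0,0,-11.3,0.5],[0,0,14.4,0,0,-11.3,0.5],[0,0,14.4,0,0,-11.3,0.5],[0,0,14.4,0,0,-11.3,0.5],[0,0,14.4,0,0,-11.3,0.5],[0,0,14.4,0,0,-11.3,0.5]]
  force: 20

```text
clock: 4.13
tool_pos: [0.5902, 0.1139, 0.1773]
tool_rot: [3.139, -0.0, 1.571]
force: [-1.4, 1.5, 6.2]
finger_gap: 0.0587
```

>>> drive_tool:
  motion:
    - [[0,0,-1,0,0,0,0.5],[0,0,-3,0,0,0,0.5],[0,0,-6,0,0,0,0.5],[0,0,-9,0,0,0,0.5],[0,0,-10,0,0,0,0.5],[0,0,-10,0,0,0,0.5]]

```text
clock: 4.63
tool_pos: [0.5908, 0.1137, 0.2793]
tool_rot: [3.135, -0.0, 1.571]
force: [1.1, -0.3, -0.7]
finger_gap: 0.059
```

```bash
python3 - <<'E'
from h import *
print(state()["tool_pos"],state()["force"],state()["finger_gap"])
a=get_image("side")[90:290,130:330];b=get_image("top")[90:290,150:350]
cv2.imwrite("pics/lift.png",cv2.resize(np.hstack([a,b]),None,fx=2,fy=2,interpolation=cv2.INTER_CUBIC))
E
```

```text
[0.59084662 0.11373835 0.27931131] [ 1.11121472 -0.28579216 -0.67019178] 0.05901659675970699
```

View pics/lift.png

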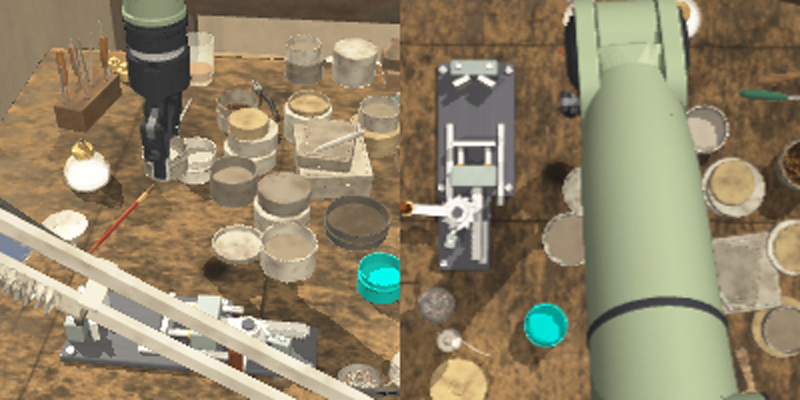

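The tin hangs between the fingers, at side crop (160,170). The other tins are unmoved and the vice is clear. I'll carry it to the seat.

>>> drive_tool:
  motion:
    - [[3,0.3,0,0,0,0,0.5],[6,0.7,0,0,0,0,0.5],[9,1,0,0,0,0,0.5],[12,1.4,0,0,0,0,0.5],[15,1.8,0,0,0,0,0.5],[17.5,2,0,0,0,0,0.5],[19.1,2.2,1,0,0,0,0.5],[19.1,2.2,3,0,0,0,0.5],[19.1,2.2,4,0,0,0,0.5],[19.1,2.2,4,0,0,0,0.5],[19.1,2.2,4,0,0,0,0.5]]

```text
clock: 5.65
tool_pos: [0.6105, 0.3035, 0.2334]
tool_rot: [-3.137, 0.002, 1.57]
force: [0.5, 1.0, -0.3]
finger_gap: 0.0587
```

```bash
python3 - <<'E'
from h import *
s=state();print(s["tool_pos"],s["tool_rot"],s["force"],s["finger_gap"])
a=get_image("side")[180:310,130:330]
cv2.imwrite("pics/over.png",cv2.resize(a,None,fx=4,fy=4,interpolation=cv2.INTER_CUBIC))
E
```

```text
[0.61054009 0.30351108 0.23340771] [-3.13729086e+00  1.88742278e-03  1.57012782e+00] [ 0.54902724  0.99217831 -0.33101432] 0.05869172047286873
```

View pics/over.png

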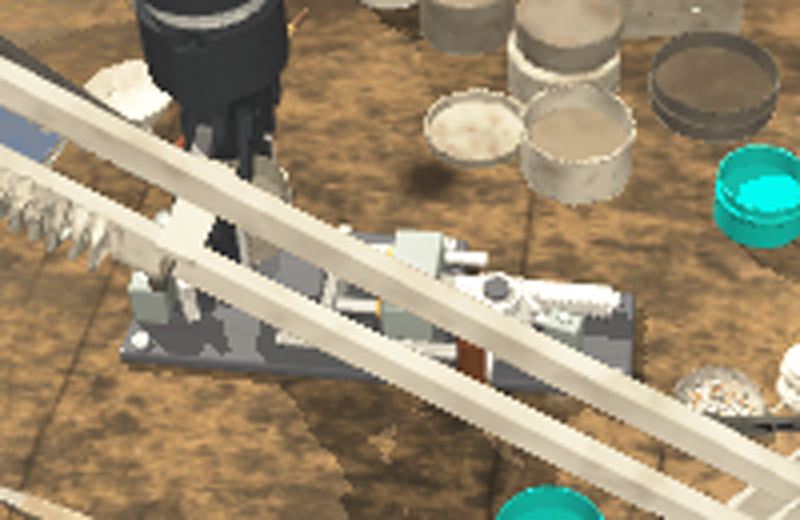

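>>> drive_tool:
  motion:
    - [[0,0,1.5,0,0,0,0.5],[0,0,3,0,0,0,0.5],[0,0,3.8,0,0,0,0.5],[0,0,4.2,0,0,0,0.5],[0,0,4.4,0,0,0,0.5],[0,0,4.6,0,0,0,0.5],[0,0,4.6,0,0,0,0.5],[0,0,4.6,0,0,0,0.5]]

```text
clock: 6.37
tool_pos: [0.6117, 0.3048, 0.1904]
tool_rot: [3.141, -0.0, 1.571]
force: [-0.4, -0.2, -0.5]
finger_gap: 0.0589
```

>>> drive_tool:
  motion:
    - [[0,0,0.1,0,0,0,0.5],[0,0,0.2,0,0,0,0.5],[0,0,0.3,0,0,0,0.5],[0,0,0.3,0,0,0,0.5],[0,0,0.3,0,0,0,0.5]]

```text
clock: 6.78
tool_pos: [0.6115, 0.3048, 0.1873]
tool_rot: [3.141, -0.0, 1.571]
force: [-1.7, 0.3, 4.4]
finger_gap: 0.0587
```

>>> drive_tool:
  motion:
    - [[0,0,0,0,0,0,0.9],[0,0,0,0,0,0,0.9],[0,0,0,0,0,0,0.9],[0,0,0,0,0,0,0.9],[0,0,-2,0,0,0,0.9],[0,0,-5,0,0,0,0.9],[0,0,-9,0,0,0,0.9],[0,0,-12,0,0,0,0.9],[-3,-4,-12,0,0,0,0.9],[-6,-8,-12,0,0,0,0.9],[-9,-12,-12,0,0,0,0.9],[-12,-16,-12,0,0,0,0.9],[-15,-20,-12,0,0,0,0.9],[-15,-20,-12,0,0,0,0.9]]

```text
clock: 7.95
tool_pos: [0.4096, 0.1537, 0.3066]
tool_rot: [3.141, 0.0, 1.572]
force: [1.0, -0.4, 0.7]
finger_gap: 0.0765
```

```bash
python3 - <<'E'
from h import *
s=state();print(s["tool_pos"],s["tool_rot"],s["force"],s["finger_gap"])
a=get_image("side")[215:295,160:290];b=get_image("top")[100:240,130:240]
S=lambda im:cv2.resize(im,(400*im.shape[1]//im.shape[0] if 0 else 400,400),interpolation=cv2.INTER_CUBIC)
cv2.imwrite("pics/placed.png",np.hstack([cv2.resize(a,(455,280),interpolation=cv2.INTER_CUBIC).copy() if 0 else cv2.copyMakeBorder(cv2.resize(a,(455,280),interpolation=cv2.INTER_CUBIC),0,160,0,0,0),cv2.resize(b,(345,440),interpolation=cv2.INTER_CUBIC)]))
E
```

```text
[0.40960302 0.15366495 0.306609  ] [3.14111273e+00 2.92052867e-05 1.57165806e+00] [ 0.99850021 -0.38663672  0.69444395] 0.07649001854449322
```

View pics/placed.png

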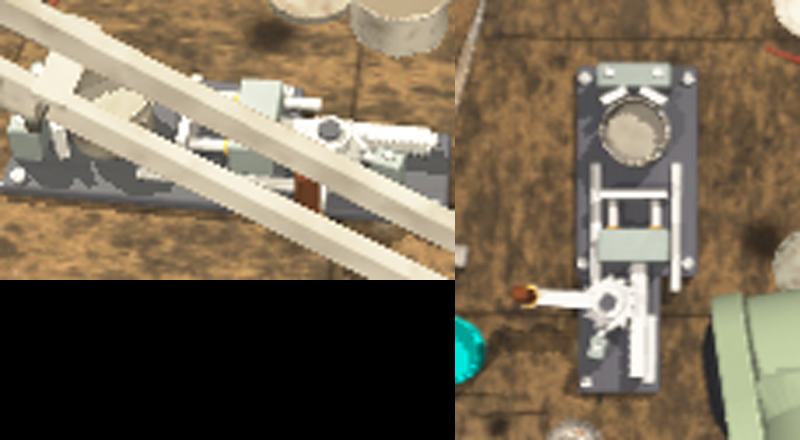

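The tin stands centred in front of the V, at top crop (635,131) against jaw centre x≈633. The pad bar is still well clear. I'll go to the lever grip with jaws along the swing (yaw π).

>>> drive_tool:
  motion:
    - [[2,0.5,0,0,0,-7,0.5],[4,1,0,0,0,-14,0.5],[6,1.5,0,0,0,-21,0.5],[8,2,0,0,0,-28,0.5],[10,2.5,0,0,0,-35,0.5],[12,3,0,0,0,-42,0.5],[14,3.5,0,0,0,-49,0.5],[16,4,0,0,0,-56,0.5],[18,4.5,0,0,0,-63,0.5],[20,4.8,0,0,0,-70,0.5],[22,5.2,1,0,0,-77,0.5],[24.1,5.5,2,0,0,-84,0.5],[24.1,5.5,2.8,0,0,-90,0.5],[24.1,5.5,2.8,0,0,-90,0.5],[24.1,5.5,2.8,0,0,-90,0.5]]

```text
clock: 9.3
tool_pos: [0.4661, 0.3957, 0.278]
tool_rot: [-3.141, -0.001, 3.14]
force: [0.6, 0.8, -0.5]
finger_gap: 0.0429
```

```bash
python3 - <<'E'
from h import *
s=state();print(s["tool_pos"],s["tool_rot"],s["force"],s["finger_gap"])
a=get_image("side")[200:320,200:310];b=get_image("top")[150:250,110:210]
cv2.imwrite("pics/grip.png",np.hstack([cv2.resize(a,(400,436),interpolation=cv2.INTER_CUBIC),cv2.resize(b,(436,436),interpolation=cv2.INTER_CUBIC)])[:,:800])
E
```

```text
[0.4660999  0.39574496 0.27801125] [-3.14059928e+00 -1.29608884e-03  3.13966620e+00] [ 0.59120324  0.78416127 -0.48202318] 0.04289981464475966
```

View pics/grip.png

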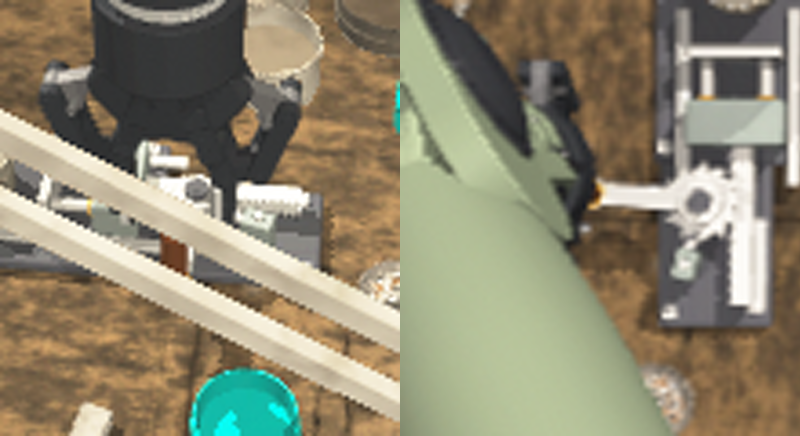

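>>> drive_tool:
  motion:
    - [[0,0,1.5,0,0,0,0.5],[0,0,3,0,0,0,0.5],[0,0,4,0,0,0,0.5],[0,0,4,0,0,0,0.3],[0,0,4,0,0,0,0.15],[0,0,4,0,0,0,0.1],[0,0,4,0,0,0,0.1],[0,0,4,0,0,0,0.1]]
  force: 20

```text
clock: 10.07
tool_pos: [0.4664, 0.3954, 0.2391]
tool_rot: [-3.141, 0.0, -3.142]
force: [0.1, -1.1, -2.4]
finger_gap: 0.0153
```

>>> drive_tool:
  motion:
    - [[0.5,0,0,0,0,0,0.1],[0.9,0,0,0,0,0,0.1],[1.6,0,0,0,0,0,0.1],[2.3,-0.2,0,0,0,0,0.1],[2.9,-0.3,0,0,0,0,0.1],[3.1,-0.4,0,0,0,0,0.1],[3.1,-0.4,0,0,0,0,0.1],[3.1,-0.4,0,0,0,0,0.1]]

```text
clock: 10.73
tool_pos: [0.4349, 0.3921, 0.2392]
tool_rot: [3.14, -0.001, -3.141]
force: [-0.2, 5.0, 0.8]
finger_gap: 0.0151
```

>>> drive_tool:
  motion:
    - [[-0.8,0.2,0,0,0,0,0.1],[-1.5,0.3,0,0,0,0,0.1],[-2.2,0.4,0,0,0,0,0.1],[-3.1,0.4,0,0,0,0,0.1],[-3.9,0.3,0,0,0,0,0.1],[-4.4,0.15,0,0,0,0,0.1],[-4.7,0.05,0,0,0,0,0.1],[-4.7,0.05,0,0,0,0,0.1],[-4.7,0.05,0,0,0,0,0.1]]

```text
clock: 11.48
tool_pos: [0.4823, 0.3926, 0.2389]
tool_rot: [3.14, -0.001, 3.141]
force: [-1.7, 4.3, 1.0]
finger_gap: 0.0151
```

```bash
cat > prof.py <<'E'
from h import *
import sys
s=state();p=s["tool_pos"];ph=np.arctan2(p[1]-.3245,p[0]-.46);L=ph-1.209
f=s["force"];print("L %.3f (x-based %.3f) F %s tang %.2f"%(L,np.arccos((p[0]-.46)/.07)-1.209,f.round(2),f[0]*np.sin(ph)-f[1]*np.cos(ph)))
im=np.mean([get_image("top").astype(float) for _ in range(2)],0)
np.save(f"pics/{sys.argv[1]}.npy",im)
for c in ((178,181),(186,189)):print(c,im[118:190,c[0]:c[1]].mean((1,2)).astype(int).tolist())
E
python3 prof.py a1
```

```text
L 0.045 (x-based 0.038) F [-1.73  4.26  0.96] tang -2.97
(178, 181) [82, 102, 168, 197, 236, 232, 159, 187, 182, 120, 97, 184, 246, 246, 191, 118, 122, 98, 81, 103, 141, 146, 154, 153, 153, 153, 142, 138, 138, 152, 127, 85, 68, 64, 64, 64, 64, 64, 64, 65, 65, 65, 100, 195, 226, 208, 114, 112, 123, 160, 160, 160, 161, 161, 162, 152, 174, 174, 173, 173, 173, 172, 171, 175, 193, 168, 80, 80, 81, 102, 176, 243]
(186, 189) [76, 99, 164, 189, 189, 188, 188, 190, 186, 123, 79, 84, 88, 133, 75, 94, 102, 104, 119, 152, 153, 161, 159, 155, 153, 153, 156, 158, 157, 154, 153, 152, 157, 168, 103, 64, 64, 64, 64, 65, 66, 75, 98, 163, 228, 213, 90, 65, 65, 65, 66, 65, 65, 66, 72, 115, 176, 183, 191, 193, 203, 203, 202, 201, 198, 171, 121, 178, 189, 199, 224, 238]
```

>>> drive_tool:
  motion:
    - [[0.5,0.2,0,0,0,0,0.1],[1.1,0.35,0,0,0,0,0.1],[1.7,0.4,0,0,0,0,0.1],[2.2,0.45,0,0,0,0,0.1],[2.7,0.45,0,0,0,0,0.1],[3.2,0.4,0,0,0,0,0.1],[3.9,0.25,0,0,0,0,0.1],[4.5,0.05,0,0,0,0,0.1],[4.7,0,0,0,0,0,0.1],[4.7,0,0,0,0,0,0.1],[4.7,0,0,0,0,0,0.1]]

```text
clock: 12.5
tool_pos: [0.4355, 0.3921, 0.239]
tool_rot: [-3.141, 0.001, -3.141]
force: [2.3, 1.7, 2.2]
finger_gap: 0.0152
```

```bash
python3 prof.py b2
```

```text
L 0.710 (x-based 0.720) F [2.27 1.68 2.22] tang 2.70
(178, 181) [81, 102, 168, 197, 236, 232, 159, 187, 182, 120, 97, 184, 247, 246, 191, 118, 122, 98, 82, 103, 141, 147, 161, 168, 168, 167, 148, 141, 145, 155, 133, 107, 86, 80, 80, 80, 80, 80, 83, 146, 239, 236, 104, 121, 129, 165, 164, 160, 159, 160, 162, 169, 184, 173, 173, 173, 173, 173, 171, 171, 171, 163, 84, 66, 66, 66, 66, 65, 74, 114, 173, 223]
(186, 189) [77, 98, 165, 190, 189, 189, 189, 190, 186, 123, 79, 85, 89, 137, 84, 115, 129, 131, 146, 179, 180, 188, 185, 181, 178, 179, 183, 185, 183, 180, 171, 162, 157, 169, 103, 64, 65, 65, 72, 138, 229, 217, 90, 71, 65, 65, 65, 65, 65, 65, 66, 100, 184, 175, 175, 175, 174, 174, 173, 172, 173, 166, 100, 143, 151, 150, 187, 228, 214, 220, 229, 215]
```

>>> drive_tool:
  motion:
    - [[-0.8,0.25,0,0,0,0,0.1],[-1.5,0.4,0,0,0,0,0.1],[-2.2,0.45,0,0,0,0,0.1],[-3.1,0.45,0,0,0,0,0.1],[-3.9,0.3,0,0,0,0,0.1],[-4.4,0.1,0,0,0,0,0.1],[-4.7,0,0,0,0,0,0.1],[-4.7,0,0,0,0,0,0.1],[-4.7,0,0,0,0,0,0.1]]

```text
clock: 13.35
tool_pos: [0.482, 0.3928, 0.2386]
tool_rot: [3.139, -0.002, 3.141]
force: [-1.2, 5.3, 1.9]
finger_gap: 0.015
```

```bash
cat > prof.py <<'E'
from h import *
import sys
F=[];im=0
for _ in range(5):
    im=im+get_image("top").astype(float)/5;s=state();F.append(s["force"])
p=s["tool_pos"];ph=np.arctan2(p[1]-.3245,p[0]-.46)
f=np.mean(F,0);print("L(x) %.3f F %s sd %s tang %.2f"%(np.arccos((p[0]-.46)/.07)-1.209,f.round(2),np.std(F,0).round(2),f[0]*np.sin(ph)-f[1]*np.cos(ph)))
np.save(f"pics/{sys.argv[1]}.npy",im)
for c in ((178,181),(186,189)):print(c,im[118:190,c[0]:c[1]].mean((1,2)).astype(int)[8:60].tolist())
E
python3 prof.py a2
```

```text
L(x) 0.043 F [-0.93  5.52  2.32] sd [0.51 0.51 0.3 ] tang -2.57
(178, 181) [182, 119, 97, 184, 246, 246, 191, 118, 122, 98, 81, 103, 141, 146, 154, 153, 153, 153, 142, 138, 138, 152, 127, 85, 68, 64, 64, 64, 64, 65, 64, 106, 208, 223, 182, 115, 112, 122, 158, 159, 159, 159, 160, 158, 154, 173, 173, 173, 173, 173, 172, 171]
(186, 189) [186, 123, 79, 85, 87, 132, 75, 94, 102, 104, 119, 152, 153, 161, 159, 155, 153, 153, 156, 158, 157, 155, 153, 152, 157, 168, 103, 63, 64, 64, 64, 105, 206, 225, 184, 90, 65, 65, 65, 65, 65, 65, 65, 75, 124, 175, 175, 175, 176, 182, 190, 191]
```

>>> drive_tool:
  motion:
    - [[0.5,0.1,0,0,0,0,0.1],[1.1,0.25,0,0,0,0,0.1],[1.7,0.35,0,0,0,0,0.1],[2.2,0.4,0,0,0,0,0.1],[2.7,0.4,0,0,0,0,0.1],[3.2,0.35,0,0,0,0,0.1],[3.9,0.2,0,0,0,0,0.1],[4.5,0,0,0,0,0,0.1],[4.7,-0.05,0,0,0,0,0.1],[4.7,-0.05,0,0,0,0,0.1],[4.7,-0.05,0,0,0,0,0.1]]

```text
clock: 14.52
tool_pos: [0.4353, 0.3915, 0.2387]
tool_rot: [-3.141, -0.001, -3.141]
force: [0.7, 1.7, 2.4]
finger_gap: 0.0151
```

```bash
python3 prof.py b3
```

```text
L(x) 0.722 F [0.91 0.99 3.56] sd [0.6  0.46 0.66] tang 1.19
(178, 181) [182, 120, 97, 184, 246, 246, 191, 119, 122, 99, 81, 103, 141, 147, 161, 168, 168, 166, 148, 141, 145, 155, 133, 107, 86, 80, 79, 83, 153, 247, 244, 109, 136, 135, 148, 165, 165, 168, 176, 163, 168, 185, 173, 173, 173, 173, 172, 171, 170, 171, 162, 84]
(186, 189) [186, 123, 79, 85, 89, 137, 84, 114, 129, 131, 146, 179, 180, 188, 185, 181, 178, 179, 182, 184, 183, 181, 176, 162, 157, 169, 103, 70, 134, 232, 235, 90, 78, 65, 65, 65, 65, 65, 65, 65, 100, 185, 174, 175, 175, 174, 174, 173, 172, 173, 164, 99]
```

>>> drive_tool:
  motion:
    - [[-0.8,0.25,0,0,0,0,0.1],[-1.5,0.4,0,0,0,0,0.1],[-2.2,0.45,0,0,0,0,0.1],[-3.1,0.45,0,0,0,0,0.1],[-3.9,0.35,0,0,0,0,0.1],[-4.4,0.2,0,0,0,0,0.1],[-4.7,0.1,0,0,0,0,0.1],[-4.7,0.1,0,0,0,0,0.1],[-4.7,0.1,0,0,0,0,0.1]]

```text
clock: 15.52
tool_pos: [0.4821, 0.3931, 0.2384]
tool_rot: [3.14, -0.002, -3.141]
force: [-1.2, 5.5, 0.9]
finger_gap: 0.0151
```

```bash
python3 prof.py a3
```

```text
L(x) 0.044 F [-0.29  5.03  0.9 ] sd [0.35 0.36 0.33] tang -1.81
(178, 181) [182, 120, 97, 184, 246, 246, 191, 118, 122, 99, 81, 103, 141, 146, 154, 153, 153, 153, 142, 138, 137, 152, 127, 85, 67, 64, 64, 64, 105, 207, 224, 183, 113, 111, 122, 158, 158, 158, 158, 160, 160, 153, 173, 173, 173, 173, 172, 172, 171, 170, 167, 139]
(186, 189) [185, 123, 79, 84, 88, 132, 75, 94, 102, 104, 119, 151, 153, 161, 159, 155, 153, 153, 156, 158, 157, 154, 153, 152, 157, 168, 103, 63, 84, 162, 228, 210, 90, 65, 65, 65, 65, 65, 65, 65, 75, 122, 174, 175, 175, 174, 174, 174, 174, 180, 186, 166]
```

>>> drive_tool:
  motion:
    - [[0.5,0.1,0,0,0,0,0.1],[1.1,0.25,0,0,0,0,0.1],[1.7,0.35,0,0,0,0,0.1],[2.2,0.4,0,0,0,0,0.1],[2.7,0.4,0,0,0,0,0.1],[3.2,0.35,0,0,0,0,0.1],[3.9,0.2,0,0,0,0,0.1],[4.5,0,0,0,0,0,0.1],[4.7,-0.05,0,0,0,0,0.1],[4.7,-0.05,0,0,0,0,0.1],[4.7,-0.05,0,0,0,0,0.1]]

```text
clock: 16.68
tool_pos: [0.4357, 0.3921, 0.2386]
tool_rot: [-3.141, 0.001, -3.141]
force: [2.5, 2.6, -1.1]
finger_gap: 0.0157
```

```bash
python3 prof.py b4
```

```text
L(x) 0.717 F [ 3.54  2.75 -0.97] sd [0.9  0.37 0.34] tang 4.26
(178, 181) [182, 120, 97, 184, 246, 246, 200, 112, 98, 83, 103, 141, 150, 167, 167, 170, 175, 151, 146, 140, 152, 124, 109, 84, 74, 135, 247, 238, 123, 143, 145, 163, 174, 163, 164, 165, 164, 159, 176, 173, 173, 173, 173, 172, 171, 170, 171, 164, 90, 67, 65, 65]
(186, 189) [186, 123, 79, 101, 141, 82, 110, 129, 129, 135, 165, 190, 189, 185, 181, 178, 179, 182, 184, 183, 181, 177, 169, 153, 149, 101, 184, 210, 92, 77, 65, 64, 65, 65, 65, 65, 65, 90, 162, 174, 175, 175, 174, 174, 174, 172, 173, 167, 106, 126, 148, 151]
```

>>> drive_tool:
  motion:
    - [[-0.8,0.25,0,0,0,0,0.1],[-1.5,0.4,0,0,0,0,0.1],[-2.2,0.45,0,0,0,0,0.1],[-3.1,0.45,0,0,0,0,0.1],[-3.9,0.35,0,0,0,0,0.1],[-4.4,0.2,0,0,0,0,0.1],[-4.7,0.1,0,0,0,0,0.1],[-4.7,0.1,0,0,0,0,0.1],[-4.7,0.1,0,0,0,0,0.1]]

```text
clock: 17.68
tool_pos: [0.4822, 0.3936, 0.2384]
tool_rot: [3.14, -0.002, 3.142]
force: [-2.6, 5.1, -0.3]
finger_gap: 0.0151
```

```bash
python3 prof.py a4; python3 - <<'E'
import numpy as np,cv2
from scipy.ndimage import shift
# sub-pixel row shift of a patch between pictures of same shading state
def sh(A,B,c0,c1,r0,r1):
    p=A[r0:r1,c0:c1].mean((1,2));best=None
    for d in np.arange(-6,3,.02):
        q=shift(B.mean(2)[:,c0:c1].mean(1),-d,order=1)[r0:r1]
        e=((p-q)**2).mean()
        if best is None or e<best[0]:best=(e,d)
    return best
L=lambda n:np.load(f"pics/{n}.npy")
for a,b in(("a1","a2"),("a2","a3"),("a3","a4")):
    A,B=L(a),L(b)
    t=A[...].mean(2)
    bar=[]
    for I in(A,B):
        pr=I[140:170,183:186].mean((1,2));bar.append(pr.astype(int).tolist())
    jaw=[]
    for I in(A,B):
        pr=cv2.GaussianBlur(I,(0,0),.1)[160:200,176:200].mean((1,2));jaw.append(pr.astype(int).tolist())
    print(a,b);print(*bar,sep="\n");print(*jaw,sep="\n")
im=L("a4")[105:225,150:220].astype(np.uint8);cv2.imwrite("pics/a4.png",cv2.resize(im,None,fx=5,fy=5,interpolation=cv2.INTER_CUBIC))
E
```

```text
L(x) 0.041 F [-0.67  4.74  0.52] sd [0.37 0.77 0.59] tang -2.08
(178, 181) [182, 120, 97, 184, 246, 246, 197, 112, 99, 84, 99, 132, 150, 166, 160, 153, 153, 145, 139, 135, 148, 119, 104, 59, 64, 83, 160, 226, 209, 114, 110, 121, 156, 157, 158, 158, 159, 158, 151, 173, 173, 173, 173, 172, 172, 171, 171, 166, 139, 71, 65, 65]
(186, 189) [186, 123, 79, 101, 138, 78, 95, 104, 102, 108, 135, 154, 162, 159, 155, 153, 153, 156, 158, 157, 155, 153, 152, 152, 147, 87, 127, 223, 212, 90, 65, 65, 64, 65, 65, 65, 65, 70, 110, 174, 174, 175, 175, 174, 174, 173, 172, 169, 146, 108, 164, 175]
a1 a2
[154, 154, 156, 159, 160, 159, 157, 156, 155, 154, 147, 134, 82, 64, 64, 64, 64, 64, 64, 64, 84, 162, 228, 211, 90, 64, 64, 64, 64, 65]
[154, 154, 156, 159, 160, 159, 157, 156, 155, 154, 147, 134, 82, 64, 64, 64, 64, 105, 207, 225, 182, 90, 64, 64, 64, 64, 64, 64, 64, 74]
[105, 167, 217, 203, 105, 90, 98, 114, 116, 116, 117, 117, 121, 135, 181, 184, 185, 185, 188, 188, 189, 191, 191, 167, 95, 109, 111, 118, 142, 171, 187, 181, 187, 175, 158, 154, 151, 157, 165, 178]
[188, 104, 90, 96, 108, 114, 115, 115,
[... 823 characters left out ...]
 158, 166, 178]
a3 a4
[154, 154, 156, 159, 160, 159, 157, 156, 155, 154, 147, 134, 82, 64, 91, 178, 226, 199, 90, 64, 64, 64, 64, 65, 64, 64, 74, 123, 174, 174]
[154, 156, 158, 160, 159, 157, 156, 155, 155, 155, 150, 93, 112, 199, 210, 90, 64, 64, 64, 64, 64, 64, 64, 72, 117, 174, 174, 174, 173, 173]
[96, 111, 113, 113, 113, 114, 120, 138, 176, 178, 178, 179, 180, 181, 181, 182, 181, 156, 92, 106, 110, 114, 126, 131, 133, 132, 136, 143, 152, 176, 188, 182, 187, 176, 159, 155, 152, 158, 166, 178]
[113, 113, 114, 118, 133, 173, 172, 174, 175, 177, 179, 179, 179, 177, 154, 90, 102, 106, 111, 121, 128, 133, 133, 138, 145, 145, 144, 143, 151, 176, 189, 184, 188, 176, 159, 155, 152, 158, 166, 178]
```

View pics/a4.png

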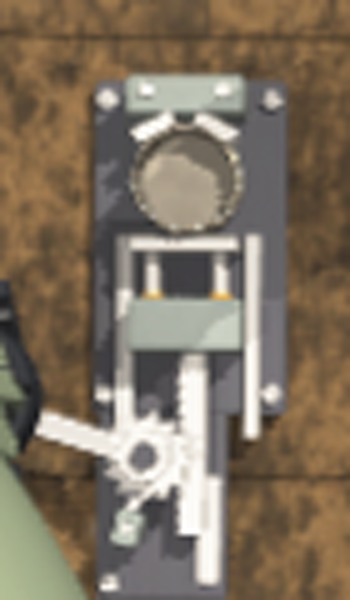

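After stroke 4 the tin sits against the V arms. The distance from pad bar to jaw block is still unchanged (≤0.2 px), so the springs aren't compressed yet and one more notch should give about 11–13 N. I'll drive it in two parts, watching the force.

>>> drive_tool:
  motion:
    - [[0.5,0.1,0,0,0,0,0.1],[1.1,0.2,0,0,0,0,0.1],[1.7,0.3,0,0,0,0,0.1],[2.2,0.3,0,0,0,0,0.1],[2.7,0.3,0,0,0,0,0.1],[3.2,0.25,0,0,0,0,0.1],[3.2,0.25,0,0,0,0,0.1],[3.2,0.25,0,0,0,0,0.1]]

```text
clock: 18.6
tool_pos: [0.4515, 0.3966, 0.2388]
tool_rot: [3.139, 0.003, -3.14]
force: [5.6, 6.4, -4.7]
finger_gap: 0.015
```

```bash
python3 prof.py m5
```

```text
L(x) 0.481 F [ 5.09  6.18 -4.44] sd [0.35 0.39 0.53] tang 5.76
(178, 181) [182, 120, 97, 184, 246, 246, 202, 128, 98, 84, 105, 141, 151, 167, 167, 168, 167, 150, 146, 140, 153, 124, 105, 81, 73, 116, 231, 215, 105, 120, 121, 145, 161, 158, 157, 153, 148, 173, 173, 173, 173, 172, 172, 171, 170, 167, 142, 70, 65, 65, 65, 65]
(186, 189) [186, 123, 79, 99, 133, 84, 114, 129, 129, 135, 165, 190, 188, 185, 181, 176, 163, 159, 158, 157, 155, 153, 152, 157, 165, 94, 187, 217, 92, 78, 64, 65, 65, 65, 65, 66, 99, 174, 174, 175, 174, 174, 174, 173, 172, 169, 145, 100, 141, 149, 154, 186]
```

>>> drive_tool:
  motion:
    - [[0.3,0.05,0,0,0,0,0.1],[0.7,0,0,0,0,0,0.1],[1.1,-0.1,0,0,0,0,0.1],[1.1,-0.1,0,0,0,0,0.1],[1.1,-0.1,0,0,0,0,0.1]]

```text
clock: 19.27
tool_pos: [0.4404, 0.3952, 0.2388]
tool_rot: [3.14, 0.003, -3.141]
force: [4.3, 5.7, -3.3]
finger_gap: 0.0155
```

```bash
python3 prof.py n5
```

```text
L(x) 0.645 F [ 3.68  4.68 -2.82] sd [0.34 0.44 0.36] tang 4.79
(178, 181) [182, 120, 97, 184, 246, 246, 201, 127, 96, 86, 105, 141, 151, 167, 167, 169, 175, 150, 146, 140, 156, 138, 102, 86, 73, 126, 241, 226, 121, 134, 122, 146, 161, 161, 157, 147, 173, 173, 173, 173, 172, 172, 171, 170, 167, 142, 70, 65, 65, 65, 65, 65]
(186, 189) [186, 123, 79, 99, 135, 84, 114, 129, 129, 135, 165, 190, 188, 185, 181, 178, 179, 182, 184, 182, 174, 163, 155, 156, 165, 96, 188, 217, 91, 78, 65, 65, 65, 65, 66, 98, 175, 174, 175, 174, 173, 174, 173, 172, 169, 146, 100, 141, 149, 159, 203, 225]
```

>>> drive_tool:
  motion:
    - [[0.3,-0.05,0,0,0,0,0.1],[0.55,-0.1,0,0,0,0,0.1],[0.55,-0.1,0,0,0,0,0.1],[0.55,-0.1,0,0,0,0,0.1]]

```text
clock: 19.85
tool_pos: [0.4352, 0.3941, 0.2388]
tool_rot: [3.141, 0.003, -3.141]
force: [4.6, 4.6, -3.7]
finger_gap: 0.0154
```

```bash
python3 prof.py b5
```

```text
L(x) 0.723 F [ 4.99  4.53 -3.23] sd [0.43 0.41 0.36] tang 6.21
(178, 181) [182, 120, 97, 184, 246, 246, 201, 126, 96, 86, 105, 142, 151, 167, 167, 169, 175, 151, 145, 140, 156, 138, 102, 86, 77, 142, 246, 238, 126, 142, 138, 157, 162, 163, 160, 167, 172, 173, 173, 173, 173, 172, 170, 171, 170, 109, 69, 65, 65, 65, 65, 65]
(186, 189) [186, 123, 79, 99, 135, 84, 114, 129, 129, 135, 165, 190, 188, 185, 181, 178, 179, 182, 184, 183, 181, 177, 169, 157, 166, 96, 187, 217, 91, 77, 65, 64, 65, 65, 85, 148, 174, 174, 175, 174, 174, 173, 173, 172, 164, 116, 115, 141, 151, 189, 210, 216]
```

>>> drive_tool:
  motion:
    - [[-0.8,0.2,0,0,0,0,0.1],[-1.5,0.35,0,0,0,0,0.1],[-2.2,0.4,0,0,0,0,0.1],[-3.1,0.35,0,0,0,0,0.1],[-3.9,0.2,0,0,0,0,0.1],[-4.4,0.05,0,0,0,0,0.1],[-4.7,-0.05,0,0,0,0,0.1],[-4.7,-0.05,0,0,0,0,0.1],[-4.7,-0.05,0,0,0,0,0.1]]

```text
clock: 20.85
tool_pos: [0.481, 0.3934, 0.2386]
tool_rot: [3.141, -0.001, -3.142]
force: [-1.3, 4.4, 2.0]
finger_gap: 0.0154
```

```bash
python3 prof.py a5
```

```text
L(x) 0.061 F [-0.95  5.1   0.68] sd [0.51 0.4  0.61] tang -2.38
(178, 181) [182, 120, 97, 184, 246, 246, 201, 127, 96, 86, 105, 141, 151, 167, 166, 162, 160, 144, 138, 135, 152, 131, 89, 70, 61, 111, 228, 214, 103, 115, 116, 140, 156, 157, 155, 135, 173, 173, 173, 173, 172, 172, 171, 170, 169, 154, 76, 66, 65, 65, 65, 65]
(186, 189) [186, 123, 79, 98, 131, 83, 108, 112, 102, 108, 138, 163, 162, 158, 155, 153, 154, 156, 158, 157, 154, 153, 152, 157, 165, 96, 188, 217, 92, 77, 65, 64, 65, 65, 64, 93, 174, 174, 175, 175, 174, 174, 173, 172, 171, 156, 93, 141, 149, 150, 199, 236]
```

By the bar–block distance the springs are compressed about 5.9 mm, so about 10.6 N; another notch would dent the tin. I'll nudge the lever to its stop and let go.

>>> drive_tool:
  motion:
    - [[-0.2,-0.05,0,0,0,0,0.1],[-0.4,-0.1,0,0,0,0,0.1],[-0.55,-0.15,0,0,0,0,0.1],[-0.55,-0.15,0,0,0,0,0.1],[-0.55,-0.15,0,0,0,0,0.1]]

```text
clock: 21.52
tool_pos: [0.486, 0.3915, 0.2386]
tool_rot: [-3.141, -0.001, -3.141]
force: [-4.9, 2.7, 3.0]
finger_gap: 0.015
```

>>> drive_tool:
  motion:
    - [[-0.45,-0.15,0,0,0,0,0.3],[-0.45,-0.15,0,0,0,0,0.45],[-0.45,-0.15,0,0,0,0,0.45],[-0.45,-0.15,0,0,0,0,0.45],[-0.45,-0.15,-2,0,0,0,0.45],[-0.45,-0.15,-5,0,0,0,0.45],[-0.45,-0.15,-8,0,0,0,0.45],[2,-4,-9,0,0,0,0.45],[5,-8,-9,0,0,0,0.45],[7,-12,-9,0,0,0,0.45],[9,-16,-9,0,0,0,0.45],[10,-20,-9,0,0,0,0.45],[10,-22,-9,0,0,0,0.45],[10,-22,-9,0,0,0,0.45]]

```text
clock: 22.68
tool_pos: [0.3842, 0.1669, 0.3284]
tool_rot: [-3.138, -0.002, 3.136]
force: [0.7, 1.5, -0.0]
finger_gap: 0.0385
```

```bash
python3 prof.py end; python3 - <<'E'
from h import *
print(state()["tool_pos"],state()["clock"])
t=np.load("pics/end.npy")[100:240,130:240].astype(np.uint8);a=get_image("side")[120:310,150:350]
cv2.imwrite("pics/end.png",np.hstack([cv2.resize(t,(424,540),interpolation=cv2.INTER_CUBIC)[:360*540//540*1 if 0 else 540],cv2.copyMakeBorder(cv2.resize(a,(376,357),interpolation=cv2.INTER_CUBIC),0,183,0,0,0)]))
E
```

```text
L(x) nan F [-0.09  0.43  0.13] sd [0.34 0.33 0.34] tang 0.26
(178, 181) [183, 120, 98, 185, 247, 246, 202, 127, 97, 86, 106, 142, 152, 168, 168, 169, 171, 151, 146, 141, 157, 139, 103, 86, 73, 131, 246, 238, 126, 144, 146, 165, 179, 180, 183, 174, 197, 202, 202, 202, 202, 202, 201, 200, 199, 185, 94, 80, 82, 82, 82, 82]
(186, 189) [186, 124, 79, 100, 136, 84, 115, 129, 130, 136, 166, 191, 189, 186, 182, 179, 180, 183, 185, 184, 181, 179, 176, 171, 175, 119, 225, 239, 109, 93, 81, 81, 80, 73, 65, 112, 215, 203, 204, 204, 203, 204, 203, 202, 201, 187, 115, 178, 187, 185, 218, 244]
[0.38701892 0.17220212 0.32888354] 22.9333prof.py:7: RuntimeWarning: invalid value encountered in arccos
  f=np.mean(F,0);print("L(x) %.3f F %s sd %s tang %.2f"%(np.arccos((p[0]-.46)/.07)-1.209,f.round(2),np.std(F,0).round(2),f[0]*np.sin(ph)-f[1]*np.cos(ph)))
```

View pics/end.png

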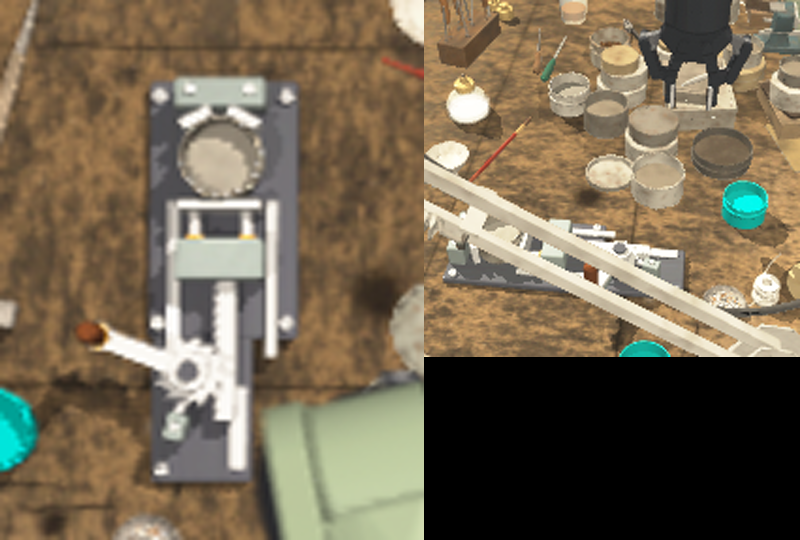

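The tin is gripped in the V at (222,157) and the lever is back at (90,330). The jaw hasn't moved since the last stroke, and the robot is clear. I'll hand in now.

```bash
python3 -c "
from rig import *
print(close_job())"
```

```text
the job is handed in; nothing more can be done
None
```

The job is handed in: the smallest tin stands in the vice's V, gripped at roughly 10–11 N by my estimate. I set it down on the plate, let go, and worked the lever through five strokes. I stopped there because another notch would have dented it.

**Last checks**
- **Tin:** the final picture shows it upright and centred against the V.
- **Grip:** the pad springs are compressed about 6 mm, measured in the top image, and the jaw held there after release.
- **Lever:** I pushed it back until I felt the rest stop (about 5 N), then let go. The picture shows it at rest.
- **Other tins:** they look unmoved in the side view; I did not measure them again.
- **Robot:** clear of everything, with a force reading of about 0 N at 22.9 s.

**What disagreed:** the lever force at the end of the last stroke read 5–6 N, where I expected about 4 N for that grip. Taken at face value it could mean 15 N or more at the jaw, near the 18 N limit. I put the excess down to side load and friction, because my fingers gripped the handle tightly; the free strokes also read 1–3 N instead of up to 1 N. I therefore trusted the spring compression over the feel of the lever.

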